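Assemble the tube rotor on its spindle, fetching its catch plate from under the tip box

TASK

Assemble the tube rotor on the stand's upright spindle, from the bottom up: first the flat catch plate, then the rotor with its hub upward, and last the hold-down cap with its wide foot downward, each one seated flat on the one below. The catch plate is lying under the tip box: draw it out level by its turned-up lip so that the box stays standing in its cradle, neither carried along nor tipped. Leave the timer and the calculator where they are.

Things in the scene. Friction and masses are not known exactly. Their poses are not given: they have to be found in the camera images.
- stand: Grey turned round stand, fixed to the bench, base 84 mm across; its flat seat (76 mm across) is 22 mm above the bench, and from its middle rises a steel spindle 18 mm in diameter, whose tip, tapered over its last 10 mm to 10 mm, is 96 mm above the bench. Origin on the bench under the spindle, z up. Keep clear of the cable right of y = 0.2 and the monitor beyond x = 0.56.
- seat (a point): Middle of the stand's flat seat, on the spindle axis, 22 mm above the bench; z up. The underside of the catch plate comes here.
- plate: Catch plate of bare steel, 80 g: flat disc 84 mm across, 5 mm thick, with a 24 mm hole through its centre, and a flat tab 24 mm wide along its own -x ending in a turned-up lip. Origin at the hole's centre on the underside, z up. It starts flat on the bench, its disc mostly under the tip box; it slides out along its own -x and is clear of the box after about 67 mm.
- plate_lip (a point): Middle of the top edge of the catch plate's lip, an upright wall across the end of the tab, 5 mm thick (along the plate's x), 34 mm wide (along y); it stands 87.5 mm along the plate's -x from the hole's centre and its top is 36 mm above the plate's underside. It starts about 60 mm outside the box. Axes as the plate's.
- rotor: Tube rotor of grey plastic, 200 g, standing upright on the bench: a drum 84 mm across and 20 mm high with eight round tube places, and on it a hub 40 mm in diameter, whose top is 52 mm above the underside. A 24 mm bore goes all the way through. Take it by the hub. Origin at the centre of the underside, z up. Seated on the plate, its hub ends 17 mm below the spindle's tip.
- cap: Hold-down cap of black plastic, 80 g, standing on its wide foot: foot 62 mm across and 10 mm high, above it a ribbed round grip 38 mm in diameter, 60 mm high in all. A blind bore 24 mm in diameter and 32 mm deep goes up from the underside. Origin at the centre of the underside, z up.
- cradle: Aluminium cradle fixed to the bench, 98 mm (x) by 136 mm (y): two flat rails 4 mm high (plate has 4 mm of play on each side), side and back walls and two front corner stops 22 mm high. The stops, at its -x side, hold the box back while the plate comes out between them along the cradle's own -x. Origin on the bench at its centre, z up.
- tip_box: Closed pipette tip box with clear lid, 85 mm (x) by 118 mm (y) by 66 mm high, 140 g, standing in the cradle on top of the catch plate; when the plate is out it comes down 1 mm onto the rails. Origin at the centre of its underside, z up.
- timer: White desk timer, 44 by 64 mm, 33 mm high; a bystander. Origin at the centre of its underside.
- calculator: Dark pocket calculator lying flat, 110 by 75 mm, 23 mm high; a bystander. Origin at the centre of its underside.
There are look-alikes about, which are no part of the job. What is shaped like the cap but red is not meant.

How it is judged:
On the way, in this order (a step that is already met when the one before it is completed fails the run):
1. the catch plate lies flat on the stand's seat, over the spindle (z of plate in the frame of seat between -0.003 and 0.003 m and horizontal distance between plate and seat below 0.005 m and angle between plate's own z axis and vertical below 0.08 rad), for 0.2 s.
2. the rotor sits flat on the catch plate, over the spindle (all of step 1 and z of rotor in the frame of seat between 0.002 and 0.0085 m and horizontal distance between rotor and seat below 0.005 m and angle between rotor's own z axis and vertical below 0.08 rad), for 0.2 s.
At the end, for the whole second after the job is handed in: Plate on the seat, rotor on the plate, cap on the rotor's hub: each within 5 mm of the spindle axis, about 3 mm of its seated height and 0.08 rad of upright; the tip box in its cradle, moved under 20 mm, tilted under 0.12 rad; all at rest (all of step 2 and z of cap in the frame of seat between 0.054 and 0.0605 m and horizontal distance between cap and seat below 0.005 m and angle between cap's own z axis and vertical below 0.08 rad and linear speed of each of plate, rotor, cap, tip_box below 0.02 m/s and distance of tip_box from where it was at the start of the episode below 0.02 m and angle between tip_box's own z axis and vertical below 0.12 rad); the robot touches nothing.
It fails at once if the tip box is carried off by more than 25 mm or tipped by more than 0.25 rad (distance of tip_box from where it was at the start of the episode above 0.025 m or angle between tip_box's own z axis and vertical above 0.25 rad).
It fails at once if the timer or the calculator is pushed more than 30 mm away (distance of any of timer, calculator from where it was at the start of the episode above 0.03 m).
It also fails if it takes over 70 s, if anything falls off the work surface, if the arm or the gripper's body presses on something with over 40 N, if the wrist force passes 120 N, or if a joint passes its speed limit or range.

ROBOT

A 6-joint arm with a two-finger parallel gripper is mounted at the origin on a cart in front of the work surface, level with it; the furniture and walls round the work are solid. World frame = base frame: x ahead of the robot, y to its left, z up, the work surface at z = 0. Lengths are in m, angles in rad, forces in N, time in s.
With the tool pointing down it reaches from about 0.35 to 0.875 m from the base axis. Payload 15.5 kg.
Tool frame: the origin (TCP) lies midway between the tips of the shut fingers; the grasp point (between the pads) lies 19 mm behind it; z points along the fingers, y is the line along which they close (so a half turn about z gives the same grasp; the last joint's range is limited). The gripper opens to 85 mm and grips with 20 to 120 N. Pads are 22 mm wide; open, the fingers measure 114 mm over their backs; the gripper's body (76 mm by 85 mm) begins 54 mm behind the grasp point. The pads swing forward as they close: fully open they stand 13 mm farther back than shut.
Start: joints at [1.109, 0.494, 1.345, -0, 1.302, -0.096], TCP at [0.224, 0.583, 0.231] pointing down, gripper open.
Joint ranges: [-2.91, 2.91], [-0.82, 2.16], [0.22, 2.67], [-1.22, 4.37], [0.12, 2.79], [-3.08, 3.08]. Speed limits (rad/s): [1.89, 1.89, 2.57, 3.01, 3.01, 3.01].

INTERFACE

Orientations are given as a rotation vector (axis times angle).
In Python, from workcell import state, camera, job_done, boxes_of gives the robot as it stands. The module is installed in compiled form; this text tells all that it offers.
- The arm moves only by the tool move_arm, never from a script. Its argument "increments" is a list of rows, each a list of 7 numbers: the turn, a rotation vector about the world's x, y, z in degrees, then the shift along the world's x, y, z in m, then the opening, from 0 (shut) to 1 (fully open). In form: [[rx, ry, rz, dx, dy, dz, fingers], ...]. A call has 1 to 20 rows; each row shifts and turns the commanded pose from where the row before left it; what a row does not reach is not made up. A row lasts 1/8 s, in which the tool goes at most 62.5 mm and 10.7 degrees, less where a joint would pass 70% of its speed; a pose out of reach is approached as far as the arm can. A call is refused whole if a number of a shift passes 0.0625 or a number of a turn 10.7, either way. A call with a gripper value outside its range is refused whole. The fingers move at their own pace and stop on an object; "newtons" is the grip in N (left out, the last holds). Time passes only in rows, so rows that do not move let the fingers close. It gives the time, the measured TCP pose, the force, the opening and the grip force at its end, in the units of the state.
- state(): the state, without advancing time (a new reading comes with each control period).
- camera(name): name is "scene" or "top"; returns a dict with "color" (420x560x3 uint8, blue, green, red), "K" (3x3 intrinsics, pixels), "R" (3x3) and "t" (3): a world point X has camera coordinates R X + t. Camera axes: x right, y down, z forward; pixel columns grow to the right and rows downward; lengths in m; the calibration is good to about 2 mm. A picture is of the moment at which its call begins. There is no depth.
- job_done(): hands the job in; it is judged then, once.
Trained networks look in the newest picture that a camera, given by its name, has taken for a name from the list of things; names that differ only in an ending like _2 or _b are one class to them, and where a whole thing is asked for, a point or a joint stands for the part that bears it (a point fixed in the world has none). Each returns a list of dicts, best first, with "score" (0 to 1); they miss things now and then, are a little off and sometimes report something else, mostly with a low value. They report only what shows in the picture. A call takes as long as a camera call. They do not tell look-alikes from the thing itself.
- boxes_of(label, camera): "rect" ([left, top, right, bottom] in pixels, round what is visible of it).
The state is a dict: "time": time; "q": joint angles; "dq": joint speeds; "effort": joint torques, N m; "ee_pos": TCP position; "tcp_rot": TCP orientation; "wrist_force": force on the tool from outside, world axes, zero at the start; "ft_torque": the same for the moment, N m; "width": finger opening in m; "grasp_force": force on a finger pad.
Only numpy, scipy, OpenCV 4.12 (cv2) and the standard library are available. Lean on these libraries where they do the work, as an engineer would, in place of code of your own. Each camera call takes 0.05 s, during which the arm holds its last target. There are 200 camera calls.

## Working session

There is one attempt and no reset: what is moved stays moved. The work goes in short steps, Python scripts to look and compute and a tool call to move; the robot and the scene stay as the last step left them, time stands still between calls to the robot, and variables do not carry over. Pictures are saved under pics/ and viewed, at most 10 in all, crops included, and the job is handed in when it is done.

Besides the shell and the picture viewer there is one more tool, called as name(argument=value, ...) on one line, values as JSON. move_arm: Moves the arm, as the interface text tells. Its arguments: {"type":"object","properties":{"increments":{"type":"array"},"newtons":{"type":"number"}},"required":["increments"]}

```bash
mkdir -p pics
cat > h.py <<'E'
import numpy as np, cv2
from workcell import state, camera, job_done, boxes_of
def ray(c,u,v):
    d=c["R"].T@np.linalg.inv(c["K"])@np.array([u,v,1.]); o=-c["R"].T@c["t"]; return o,d
def at(c,u,v,z):
    o,d=ray(c,u,v); return o+d*(z-o[2])/d[2]
def proj(c,X):
    p=c["K"]@(c["R"]@np.array(X,float)+c["t"]); return p[:2]/p[2]
E
python3 - <<'E'
from h import *
np.set_printoptions(precision=3,suppress=True)
for n in ("scene","top"):
    c=camera(n); cv2.imwrite(f"pics/{n}0.png",c["color"]); print(n,-c["R"].T@c["t"],c["R"][2])
    for l in "stand plate plate_lip rotor cap cradle tip_box timer calculator".split():
        for b in boxes_of(l,n)[:3]:
            r=b["rect"]; print(l,round(b["score"],2),np.round(r),at(c,(r[0]+r[2])/2,(r[1]+r[3])/2,0.02))
s=state();print(s["ee_pos"],s["tcp_rot"],s["width"],s["time"])
E
```

```text
scene [-0.031  1.099  0.859] [ 0.434 -0.604 -0.668]
stand 0.61 [306. 192. 317. 215.] [0.456 0.271 0.02 ]
plate 0.69 [264. 236. 289. 259.] [0.438 0.445 0.02 ]
plate_lip 0.79 [262. 236. 289. 257.] [0.443 0.443 0.02 ]
plate_lip 0.75 [306. 193. 318. 215.] [0.453 0.274 0.02 ]
rotor 0.66 [274. 172. 306. 202.] [0.536 0.248 0.02 ]
cap 0.71 [380. 194. 397. 222.] [0.291 0.177 0.02 ]
cap 0.58 [343. 216. 361. 243.] [0.327 0.296 0.02 ]
cradle 0.94 [215. 236. 274. 282.] [0.476 0.514 0.02 ]
tip_box 0.91 [216. 216. 264. 275.] [0.511 0.487 0.02 ]
timer 0.61 [281. 200. 297. 228.] [0.479 0.335 0.02 ]
timer 0.21 [262. 234. 288. 259.] [0.443 0.444 0.02 ]
calculator 0.67 [232. 160. 265. 182.] [0.663 0.257 0.02 ]
top [0.401 0.335 0.936] [ 0.106  0.026 -0.994]
stand 0.93 [314. 212. 362. 252.] [0.442 0.249 0.02 ]
stand 0.29 [320. 158. 366. 203.] [0.54  0.239 0.02 ]
plate 0.89 [213. 198. 256. 242.] [0.464 0.445 0.02 ]
plate_lip 0.69 [211. 202. 258. 242.] [0.459 0.445 0.02 ]
rotor 0.67 [323. 156. 366. 201.] [0.544 0.236 0.02 ]
cap 0.75 [302. 274. 330. 312.] [0.328 0.29  0.02 ]
cap 0.74 [361. 296. 393. 332.] [0.291 0.177 0.02 ]
cradle 0.58 [199. 160. 251. 241.] [0.499 0.464 0.02 ]
tip_box 0.94 [164. 159. 240. 236.] [0.505 0.508 0.02 ]
timer 0.84 [276. 190. 314. 229.] [0.484 0.33  0.02 ]
calculator 0.7 [322.  69. 363. 132.] [0.697 0.239 0.02 ]
[0.224 0.583 0.231] [-0.573 -3.089  0.   ] 0.08512046760499348 1.0
```

Run:
```python
import cv2
a=cv2.imread("pics/top0.png")[60:360,130:430]; cv2.imwrite("pics/t1.png",cv2.resize(a,(600,600),interpolation=cv2.INTER_CUBIC))
a=cv2.imread("pics/scene0.png")[140:300,190:430]; cv2.imwrite("pics/s1.png",cv2.resize(a,None,fx=3.3,fy=3.3,interpolation=cv2.INTER_CUBIC))
```

```text
(no output)
```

View pics/t1.png

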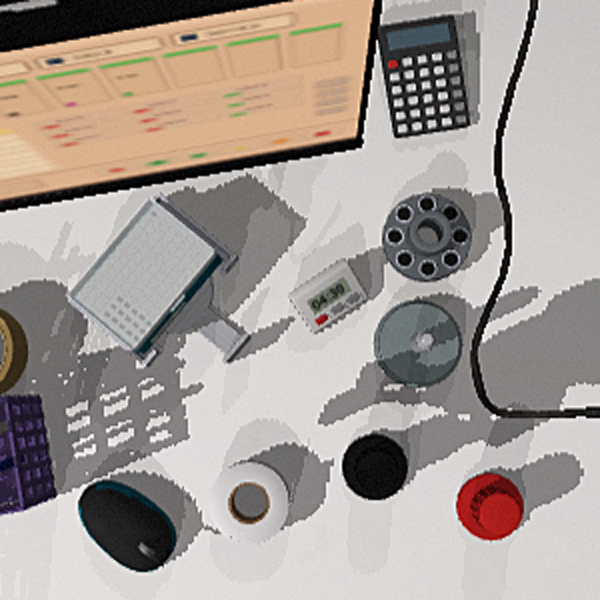

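View pics/s1.png

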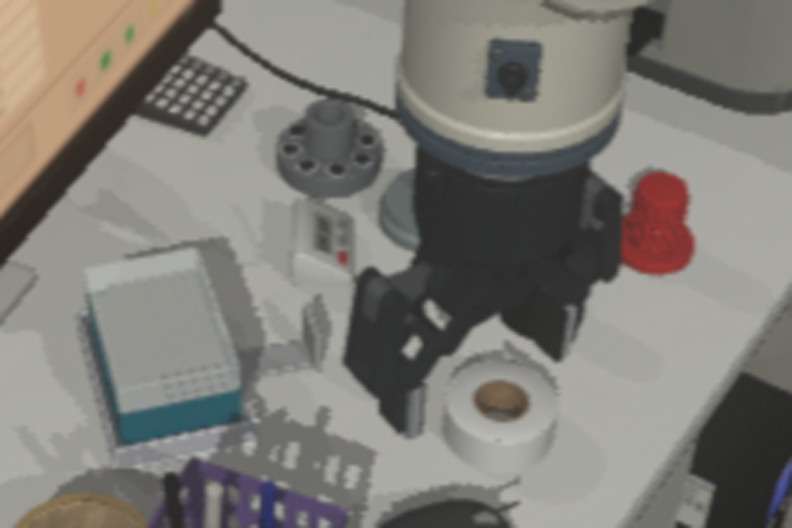

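The pictures show, in crop pixels of the 2x top view (origin 130,60):
- Tip box at (150,280), with the plate's lip at (238,347).
- Rotor at (428,235), stand at (418,343), timer at (330,295).
- Two cap-shaped things: black at (375,467) and red at (490,505). The black one fits "black plastic", and red is explicitly excluded. The white tape roll at (250,500) and the mouse are not part of the job.

Next I refine the positions by fitting projected outlines.

```bash
cat >> h.py <<'E'
from scipy.optimize import minimize
T=np.linspace(0,2*np.pi,90,endpoint=False)
def circ(r,z): return np.c_[r*np.cos(T),r*np.sin(T),0*T+z]
def rect(a,b,z,cx=0.):
    s=np.linspace(-1,1,40); o=0*s+1
    return np.vstack([np.c_[cx+a*x,b*y,0*x+z] for x,y in ((s,o),(s,-o),(o,s),(-o,s))])
def fit(c,pts,x0,yaw=None,span=.012,dy=.2):
    g=cv2.GaussianBlur(cv2.cvtColor(c["color"],cv2.COLOR_BGR2GRAY).astype(np.float32),(0,0),.8)
    m=cv2.magnitude(cv2.Sobel(g,5,1,0),cv2.Sobel(g,5,0,1)); m=np.minimum(m,150)
    def sc(p):
        a=p[2] if len(p)>2 else 0
        R=np.array([[np.cos(a),-np.sin(a),0],[np.sin(a),np.cos(a),0],[0,0,1]])
        q=(pts@R.T+[p[0],p[1],0])@c["R"].T+c["t"]; q=q@c["K"].T; q=(q[:,:2]/q[:,2:]).astype(np.float32)
        return -float(cv2.remap(m,q[None,:,0].copy(),q[None,:,1].copy(),1).mean())
    G=np.arange(-span,span+1e-6,.001); Y=[None] if yaw is None else yaw+np.arange(-dy,dy+.01,.04)
    best=min((([x0[0]+i,x0[1]+j]+([] if y is None else [y])) for i in G for j in G for y in Y),key=sc)
    r=minimize(sc,best,method="Nelder-Mead",options=dict(initial_simplex=[best]+[[b+(d if k==n else 0) for k,b in enumerate(best)] for n,d in enumerate([.001,.001,.03][:len(best)])]))
    return np.r_[r.x,-r.fun]
E
python3 - <<'E'
from h import *
np.set_printoptions(precision=4,suppress=True)
c=camera("top")
p=lambda u,v,z:at(c,130+u/2,60+v/2,z)[:2]
print("tip",p(425,340,.096),"rotorhub",p(430,231,.052))
print("seat",fit(c,circ(.038,.022),p(418,343,.022)),"base",fit(c,circ(.042,.0),p(418,343,.01)),fit(c,circ(.042,.022),p(418,343,.022)), fit(c,circ(.005,.096),p(425,340,.096),span=.008))
print("rotor",fit(c,circ(.042,.02),p(428,240,.02)),fit(c,circ(.020,.052),p(430,231,.052)),fit(c,circ(.012,.052),p(430,231,.052)))
print("cap",fit(c,circ(.031,.01),p(375,467,.01)),fit(c,circ(.019,.06),p(375,464,.06)))
a,b=p(248,335,.036),p(228,360,.036); print("lip ends",a,b,(a+b)/2)
d=b-a; y=np.arctan2(-d[0],d[1]); y=(y+np.pi/2)%np.pi-np.pi/2; print("yaw0",y)
print("lip",fit(c,rect(.0025,.017,.036),(a+b)/2,y))
k=[p(157,200,.066),p(222,240,.066),p(140,352,.066),p(72,290,.066)]
print("box",k); bc=p(148,280,.066)
print(fit(c,rect(.0425,.059,.066),bc,y), fit(c,rect(.0425,.059,.066),bc,y+.2))
E
```

```text
tip [0.442  0.2481] rotorhub [0.5444 0.2386]
seat [  0.4419   0.2438 101.4518] base [  0.444    0.2452 136.7419] [  0.4432   0.2479 139.706 ] [  0.4432   0.2471 134.7852]
rotor [  0.5438   0.239  134.1669] [  0.5394   0.2485 107.9647] [  0.5564   0.2342 112.0084]
cap [  0.3267   0.2871 150.    ] [ 0.3448  0.2898 70.0807]
lip ends [0.4481 0.406 ] [0.4247 0.4242] [0.4364 0.4151]
yaw0 0.9084084870279341
lip [  0.4362   0.414    0.9273 146.3984]
box [array([0.5693, 0.489 ]), array([0.5327, 0.4287]), array([0.4304, 0.5008]), array([0.486 , 0.5644])]
[  0.4997   0.5004   0.9299 121.3682] [  0.4997   0.5004   0.9299 121.3682]
```

move_arm(increments=[[0, 0, -8, 0.036, -0.029, 0, 0.5], [0, 0, -7.9, 0.044, -0.035, 0, 0.5], [0, 0, 0, 0.044, -0.035, 0, 0.5], [0, 0, 0, 0.044, -0.035, -0.04, 0.5], [0, 0, 0, 0.044, -0.035, -0.04, 0.5], [0, 0, 0, 0, 0, -0.05, 0.5], [0, 0, 0, 0, 0, -0.04, 0.5], [0, 0, 0, 0, 0, 0, 0.5], [0, 0, 0, 0, 0, 0, 0.5]], newtons=60)

```text
time: 2.17
ee_pos: [0.4284, 0.4217, 0.0703]
tcp_rot: [0.994, 2.979, 0.002]
wrist_force: [-0.1, 0.3, -0.3]
width: 0.0429
grasp_force: 0.0
```

move_arm(increments=[[0, 0, 0, 0.008, -0.008, 0, 0.5], [0, 0, 0, 0, 0, -0.03, 0.5], [0, 0, 0, 0, 0, -0.029, 0.5], [0, 0, 0, 0, 0, 0, 0.5], [0, 0, 0, 0, 0, 0, 0], [0, 0, 0, 0, 0, 0, 0], [0, 0, 0, 0, 0, 0, 0], [0, 0, 0, 0, 0, 0, 0]], newtons=60)

```text
time: 3.18
ee_pos: [0.4369, 0.4137, 0.0114]
tcp_rot: [0.994, 2.978, 0.004]
wrist_force: [1.2, 0.6, 9.6]
width: 0.0039
grasp_force: 59.3
```

move_arm(increments=[[0, 0, 0, 0, 0, 0.0005, 0], [0, 0, 0, -0.003, -0.004, 0, 0], [0, 0, 0, -0.003, -0.004, 0, 0], [0, 0, 0, 0, 0, 0, 0]], newtons=80)

```text
time: 3.68
ee_pos: [0.4309, 0.4058, 0.0115]
tcp_rot: [0.994, 2.978, 0.004]
wrist_force: [2.8, 2.5, 10.6]
width: 0.0034
grasp_force: 79.5
```

move_arm(increments=[[0, 0, 0, -0.006, -0.008, 0, 0], [0, 0, 0, -0.006, -0.008, 0, 0], [0, 0, 0, -0.006, -0.008, 0, 0], [0, 0, 0, -0.006, -0.008, 0, 0], [0, 0, 0, -0.006, -0.008, 0, 0], [0, 0, 0, -0.006, -0.008, 0, 0], [0, 0, 0, -0.006, -0.008, 0, 0], [0, 0, 0, 0, 0, 0, 0]])

```text
time: 4.68
ee_pos: [0.3886, 0.3493, 0.0115]
tcp_rot: [0.994, 2.978, 0.003]
wrist_force: [1.7, -1.6, 16.2]
width: 0.0033
grasp_force: 81.0
```

Run:
```python
from h import *
for i,n in enumerate(("scene","top")):
    c=camera(n); a=c["color"][130:310,170:410]; cv2.imwrite(f"pics/{n}2.png",cv2.resize(a,(800,600),interpolation=cv2.INTER_CUBIC))
    if i: print(fit(c,rect(.0425,.059,.066),[.4997,.5004],.93))
    else: a0=a
b=np.vstack([a0,a]); cv2.imwrite("pics/b2.png",cv2.resize(b,(400,600),interpolation=cv2.INTER_CUBIC))
s=state();print(s["ee_pos"],s["wrist_force"],s["ft_torque"],s["width"])
```

```text
[  0.49182213   0.49256276   0.89314246 132.59951782]
[0.38859114 0.34927027 0.01150064] [ 0.62609309 -2.43315473 17.61293451] [-0.38583117 -0.18495565 -0.08824235] 0.0031805773962469623
```

View pics/b2.png

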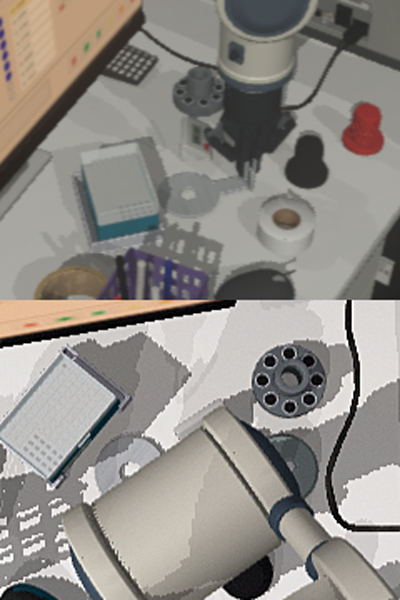

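move_arm(increments=[[0, 0, 0, -0.003, -0.004, 0, 0], [0, 0, 0, -0.003, -0.004, 0, 0], [0, 0, 0, 0, 0, 0.01, 0], [0, 0, 0, 0, 0, 0.02, 0], [0, 0, 0, 0, 0, 0.03, 0], [0, 0, 0, 0, 0, 0.03, 0], [0, 0, 0, 0, 0, 0.022, 0], [0, 0, 0, 0, 0, 0, 0], [0, 0, 0, 0, 0, 0, 0]])

```text
time: 5.9
ee_pos: [0.3814, 0.3407, 0.1219]
tcp_rot: [-0.994, -2.98, 0.001]
wrist_force: [-0.9, 0.3, -1.4]
width: 0.0037
grasp_force: 78.5
```

Run:
```python
from h import *
np.set_printoptions(precision=4,suppress=True)
c=camera("scene"); a=c["color"][120:300,170:410]; cv2.imwrite("pics/s3.png",cv2.resize(a,(800,600),interpolation=cv2.INTER_CUBIC))
s=state();e=s["ee_pos"];print(e,s["tcp_rot"],s["wrist_force"],s["ft_torque"],s["width"])
x0=e[:2]+.0875*np.array([.6,.8])
for z in (.1,.105,.11,.115): 
  print(z,fit(c,circ(.042,z),x0),fit(c,np.vstack([circ(.042,z),circ(.012,z)]),x0))
```

```text
[0.3813 0.3406 0.1216] [-0.9944 -2.9792  0.0019] [ 0.038  -0.5563 -1.5661] [-0.0259  0.0338 -0.0033] 0.0035212663506828954
0.1 [ 0.4379  0.3973 61.765 ] [ 0.4386  0.3996 84.235 ]
0.105 [ 0.4349  0.4031 63.0587] [ 0.4356  0.4041 84.8284]
0.11 [ 0.4323  0.4084 64.7461] [ 0.4324  0.4088 85.2259]
0.115 [ 0.4292  0.4132 66.279 ] [ 0.4292  0.4134 85.475 ]
```

View pics/s3.png

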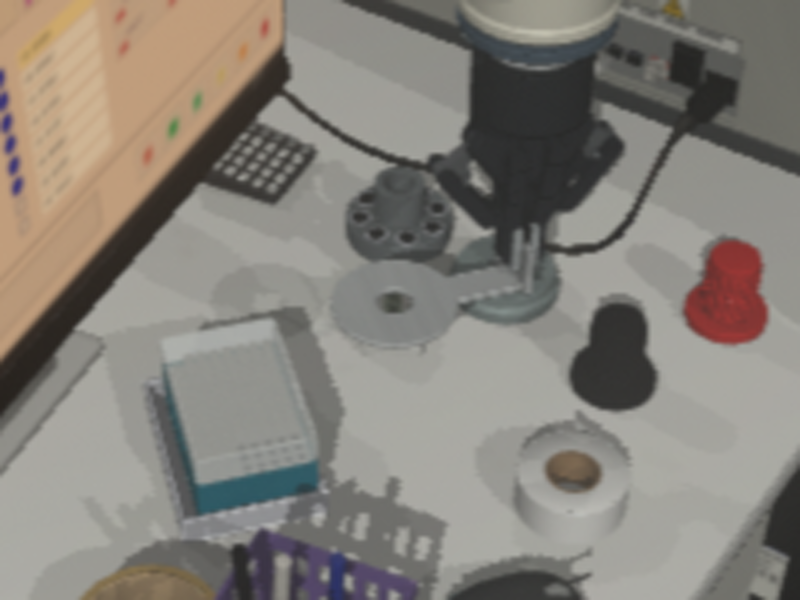

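move_arm(increments=[[0, 0, 0, 0, 0, 0.02, 0], [0, 0, -9.8, 0, 0, 0, 0], [0, 0, -9.8, 0, 0, 0, 0], [0, 0, -9.8, 0, 0, 0, 0], [0, 0, -9.8, 0, 0, 0, 0], [0, 0, -9.8, 0, 0, 0, 0], [0, 0, -9.8, 0, -0.006, 0, 0], [0, 0, -9.8, 0, -0.006, 0, 0], [0, 0, -9.8, 0, -0.006, 0, 0], [0, 0, -9.8, 0, -0.006, 0, 0], [0, 0, -9.8, 0, -0.0077, 0, 0], [0, 0, 0, 0, 0, 0, 0], [0, 0, 0, 0, 0, 0, 0]])

```text
time: 7.58
ee_pos: [0.3817, 0.3094, 0.1419]
tcp_rot: [2.899, 1.21, -0.001]
wrist_force: [0.1, -1.4, -0.8]
width: 0.0034
grasp_force: 78.5
```

Run:
```python
from h import *
np.set_printoptions(precision=4,suppress=True)
s=state();e=s["ee_pos"];r=s["tcp_rot"];print(e,r,s["ft_torque"],s["width"])
ya=2*np.arctan2(r[1],r[0])-np.pi/2; d=np.array([np.cos(ya),np.sin(ya)]); print(np.degrees(ya)%180-180); d*=np.sign(d[0])
x0=e[:2]+.0875*d; z=e[2]-.011+.005; print("pred",x0,z)
im=[]
for n in ("top","scene"):
  c=camera(n); im.append(cv2.resize(c["color"][130:280,250:400] if n=="top" else c["color"][130:280,230:380],(400,400),interpolation=cv2.INTER_CUBIC))
  for zz in (z-.005,z): print(n,zz,fit(c,circ(.042,zz),x0),fit(c,circ(.012,zz),x0,span=.008))
  print(proj(c,[*x0,z]))
cv2.imwrite("pics/b4.png",np.hstack(im))
```

```text
[0.3817 0.3094 0.1419] [ 2.8991  1.21   -0.0012] [0.0359 0.0311 0.0264] 0.003425717351442118
-44.6905249122147
pred [0.4439 0.2479] 0.1359026116244312
top 0.1309026116244312 [ 0.4426  0.2645 62.2563] [ 0.4468  0.2377 52.8458]
top 0.1359026116244312 [ 0.4439  0.2616 55.658 ] [ 0.455   0.2376 70.7937]
[345.1616 227.6704]
scene 0.1309026116244312 [ 0.4208  0.2603 70.1161] [ 0.4458  0.2444 81.544 ]
scene 0.1359026116244312 [ 0.4397  0.2597 60.1112] [ 0.4426  0.2502 81.3152]
[322.9705 162.7464]
```

View pics/b4.png

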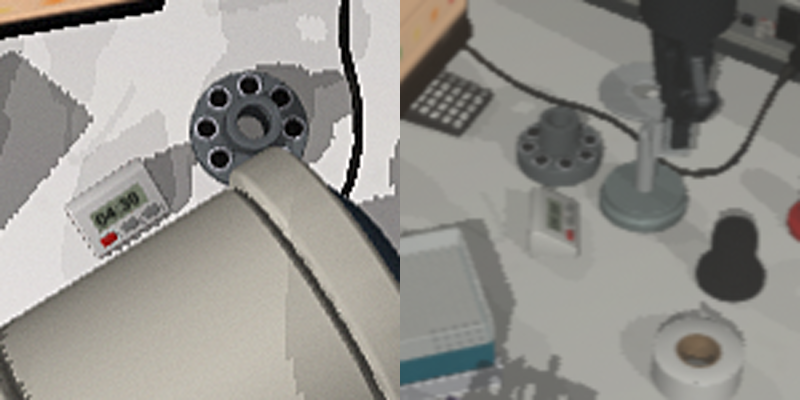

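The top view is hidden by the arm. In the scene view the plate's hole is at about (323,164), right above the spindle tip at about (323,176). I'll check for scene-camera bias using the stand itself.

Run:
```python
from h import *
np.set_printoptions(precision=4,suppress=True)
c=camera("scene")
for r,z in ((.042,.022),(.042,.0),(.038,.022),(.005,.096)): print(r,z,fit(c,circ(r,z),[.443,.247],span=.008))
print(proj(c,[.4432,.2471,.096]),proj(c,[.4432,.2471,.0]))
a=c["color"][140:230,280:370]; cv2.imwrite("pics/s5.png",cv2.resize(a,(600,600),interpolation=cv2.INTER_CUBIC))
```

```text
0.042 0.022 [ 0.4371  0.2563 78.62  ]
0.042 0.0 [ 0.4432  0.2459 96.7655]
0.038 0.022 [ 0.4417  0.241  71.3622]
0.005 0.096 [  0.4532   0.2579 105.6958]
[322.4603 176.0727] [320.3537 206.0013]
```

View pics/s5.png

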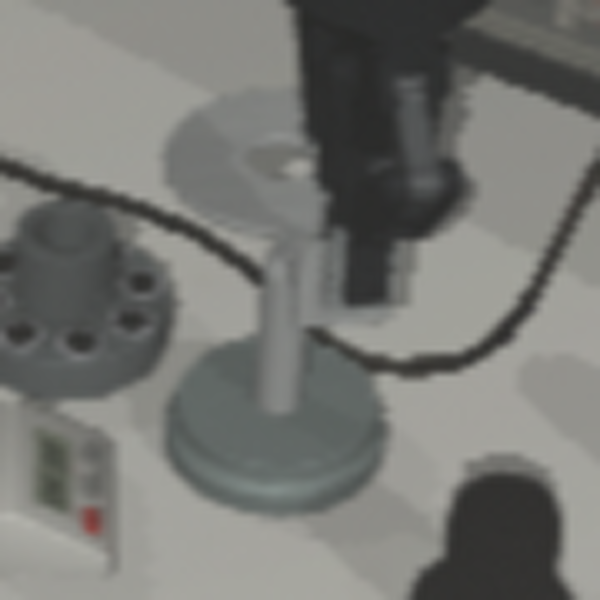

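move_arm(increments=[[0, 0, 0, -0.0015, -0.0015, -0.015, 0], [0, 0, 0, 0, 0, -0.015, 0], [0, 0, 0, 0, 0, -0.01, 0], [0, 0, 0, 0, 0, -0.01, 0], [0, 0, 0, 0, 0, -0.01, 0], [0, 0, 0, 0, 0, 0, 0]])

```text
time: 8.48
ee_pos: [0.38, 0.3076, 0.0817]
tcp_rot: [2.901, 1.205, -0.002]
wrist_force: [-0.6, 0.1, -0.4]
width: 0.0034
grasp_force: 78.4
```

Run:
```python
from h import *
c=camera("scene")
a=c["color"][150:230,280:360]; cv2.imwrite("pics/s6.png",cv2.resize(a,(600,600),interpolation=cv2.INTER_CUBIC))
s=state();print(s["ee_pos"],s["wrist_force"],s["ft_torque"])
```

```text
[0.38024224 0.30775555 0.08211768] [ 0.06930184 -0.44430383 -0.93202543] [0.05751599 0.08348855 0.0071069 ]
```

View pics/s6.png

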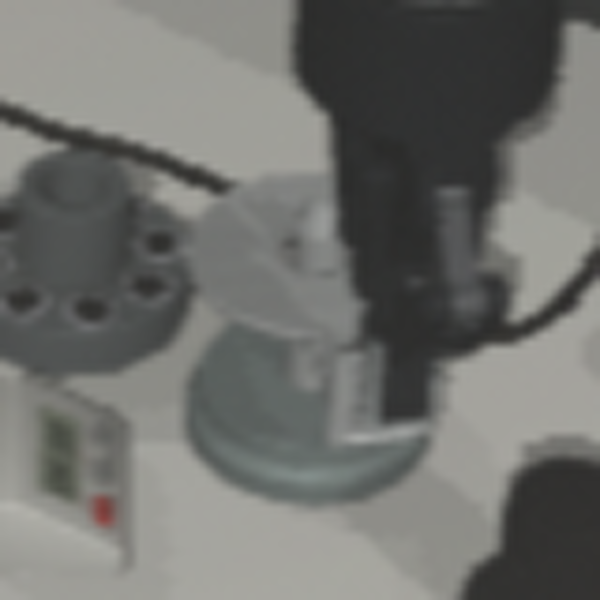

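The spindle (crop 320,240) now stands through the plate's hole. I lower it onto the seat.

move_arm(increments=[[0, 0, 0, 0, 0, -0.012, 0], [0, 0, 0, 0, 0, -0.012, 0], [0, 0, 0, 0, 0, -0.01, 0], [0, 0, 0, 0, 0, -0.008, 0], [0, 0, 0, 0, 0, -0.004, 0], [0, 0, 0, 0, 0, 0, 0]])

```text
time: 9.28
ee_pos: [0.3802, 0.3078, 0.0361]
tcp_rot: [2.902, 1.204, -0.001]
wrist_force: [0.1, 1.1, -0.0]
width: 0.0033
grasp_force: 78.6
```

move_arm(increments=[[0, 0, 0, 0, 0, -0.0015, 0], [0, 0, 0, 0, 0, -0.001, 0], [0, 0, 0, 0, 0, 0, 0]])

```text
time: 9.65
ee_pos: [0.3804, 0.3079, 0.0339]
tcp_rot: [-2.902, -1.204, -0.0]
wrist_force: [0.7, -0.9, 0.2]
width: 0.0034
grasp_force: 78.6
```

move_arm(increments=[[0, 0, 0, 0, 0, -0.001, 0], [0, 0, 0, 0, 0, 0, 0]])

```text
time: 9.9
ee_pos: [0.3804, 0.308, 0.0331]
tcp_rot: [-2.901, -1.204, -0.001]
wrist_force: [-2.5, 0.6, 7.2]
width: 0.0034
grasp_force: 79.8
```

move_arm(increments=[[0, 0, 0, 0, 0, 0, 0.3], [0, 0, 0, 0, 0, 0, 0.3], [0, 0, 0, 0, 0, 0.01, 0.3], [0, 0, 0, 0, 0, 0.05, 0.3], [0, 0, 0, 0, 0, 0.06, 0.6], [0, 0, 0, -0.03, 0.03, 0.04, 1], [0, 0, 0, -0.02, 0.06, 0.0, 1], [0, 0, 0, 0, 0.06, 0, 1], [0, 0, 0, 0, 0, 0, 1]])

```text
time: 11.02
ee_pos: [0.3302, 0.4605, 0.1935]
tcp_rot: [-2.898, -1.208, -0.003]
wrist_force: [0.8, -0.9, -0.3]
width: 0.0857
grasp_force: 0.0
```

Run:
```python
from h import *
np.set_printoptions(precision=4,suppress=True)
s=state();print(s["ee_pos"],s["tcp_rot"])
im=[]
for n,o in (("top",(150,290)),("scene",(160,260))):
  c=camera(n); im.append(cv2.resize(c["color"][o[0]:o[0]+100,o[1]:o[1]+100],(400,400),interpolation=cv2.INTER_CUBIC))
  for l,(r,z) in dict(plate=(.042,.027),drum=(.042,.02),drum0=(.042,0),hub=(.02,.052)).items(): print(n,l,fit(c,circ(r,z),[.443,.247] if l=="plate" else [.544,.239],span=.007))
cv2.imwrite("pics/b7.png",np.hstack(im))
```

```text
[0.3302 0.4605 0.1935] [-2.8985 -1.2083 -0.003 ]
top plate [ 0.4437  0.2484 90.4664]
top drum [  0.5437   0.2389 134.0352]
top drum0 [  0.5463   0.237  120.515 ]
top hub [  0.5369   0.247  106.1391]
scene plate [ 0.435   0.2522 63.5141]
scene drum [ 0.5433  0.2404 82.5967]
scene drum0 [  0.5458   0.2373 101.7527]
scene hub [ 0.5435  0.2247 99.339 ]
```

View pics/b7.png

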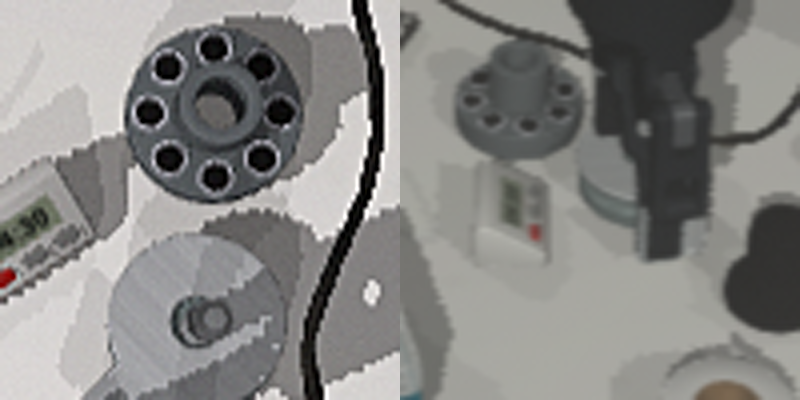

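move_arm(increments=[[0, 0, 0, 0.0356, -0.0369, 0, 1], [0, 0, 0, 0.0356, -0.0369, 0, 1], [0, 0, 0, 0.0356, -0.0369, 0, 1], [0, 0, 0, 0.0356, -0.0369, 0, 1], [0, 0, 0, 0.0356, -0.0369, 0, 1], [0, 0, 0, 0.0355, -0.037, 0, 1], [0, 0, 0, 0, 0, -0.04, 1], [0, 0, 0, 0, 0, -0.04, 1], [0, 0, 0, 0, 0, 0, 1], [0, 0, 0, 0, 0, 0, 1]])

```text
time: 12.38
ee_pos: [0.5445, 0.2352, 0.1144]
tcp_rot: [2.902, 1.204, 0.002]
wrist_force: [1.2, 0.1, 0.0]
width: 0.0853
grasp_force: 0.0
```

move_arm(increments=[[0, 0, 0, -0.001, 0.004, 0, 1], [0, 0, 0, 0, 0, -0.035, 1], [0, 0, 0, 0, 0, -0.035, 1], [0, 0, 0, 0, 0, -0.023, 1], [0, 0, 0, 0, 0, 0, 1], [0, 0, 0, 0, 0, 0, 0], [0, 0, 0, 0, 0, 0, 0], [0, 0, 0, 0, 0, 0, 0], [0, 0, 0, 0, 0, 0, 0]], newtons=40)

```text
time: 13.5
ee_pos: [0.5437, 0.2399, 0.021]
tcp_rot: [2.901, 1.204, 0.003]
wrist_force: [-2.5, -0.1, 11.2]
width: 0.0387
grasp_force: 39.9
```

move_arm(increments=[[0, 0, 0, 0, 0, 0.015, 0], [0, 0, 0, 0, 0, 0.03, 0], [0, 0, 0, 0, 0, 0.035, 0], [0, 0, 0, 0, 0, 0.03, 0], [0, 0, 0, -0.03, 0.002, 0, 0], [0, 0, 0, -0.035, 0.0025, 0, 0], [0, 0, 0, -0.0355, 0.0025, 0, 0], [0, 0, 0, 0, 0, 0, 0], [0, 0, 0, 0, 0, 0, 0]], newtons=60)

```text
time: 14.62
ee_pos: [0.4434, 0.2468, 0.1306]
tcp_rot: [2.901, 1.205, 0.002]
wrist_force: [0.5, 1.1, -2.6]
width: 0.0382
grasp_force: 61.3
```

Run:
```python
from h import *
np.set_printoptions(precision=4,suppress=True)
s=state();e=s["ee_pos"];print(e,s["tcp_rot"],s["ft_torque"],s["width"])
z=e[2]-.021
c=camera("scene"); a=c["color"][130:230,270:370]; cv2.imwrite("pics/s8.png",cv2.resize(a,(600,600),interpolation=cv2.INTER_CUBIC))
for r,zz in ((.042,z),(.042,z+.02)): print(fit(c,circ(r,zz),e[:2],span=.008))
print(proj(c,[*e[:2],z]))
```

```text
[0.4434 0.2468 0.1306] [2.9014 1.2046 0.0024] [-0.0216  0.0194  0.0222] 0.038180138785659325
[  0.4426   0.2453 100.4325]
[ 0.4414  0.2476 72.4752]
[322.7768 171.4932]
```

View pics/s8.png

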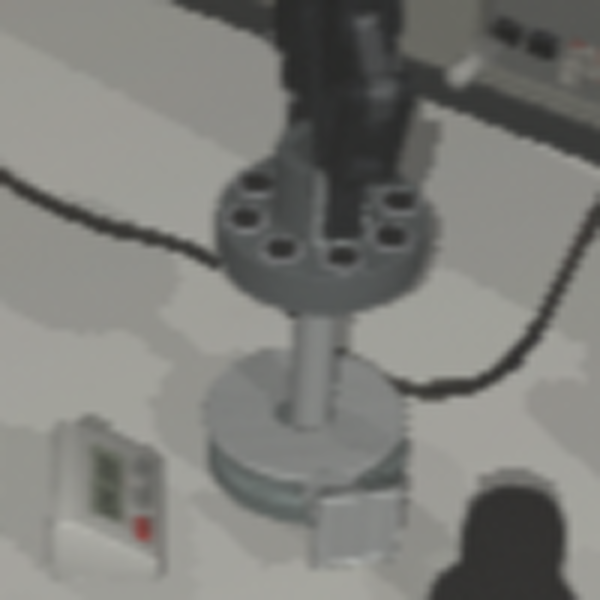

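The rotor hangs upright at crop (325,240), directly above the spindle at crop (315,370). I start lowering it.

move_arm(increments=[[0, 0, 0, 0, 0, -0.01, 0], [0, 0, 0, 0, 0, -0.01, 0], [0, 0, 0, 0, 0, -0.01, 0], [0, 0, 0, 0, 0, -0.01, 0], [0, 0, 0, 0, 0, 0, 0]])

```text
time: 15.3
ee_pos: [0.4421, 0.2464, 0.0889]
tcp_rot: [-2.902, -1.204, 0.003]
wrist_force: [-0.3, -0.3, -2.3]
width: 0.0378
grasp_force: 61.3
```

move_arm(increments=[[0, 0, 0, 0, 0, -0.012, 0], [0, 0, 0, 0, 0, -0.012, 0], [0, 0, 0, 0, 0, -0.01, 0], [0, 0, 0, 0, 0, -0.005, 0], [0, 0, 0, 0, 0, 0, 0]])

```text
time: 15.92
ee_pos: [0.4424, 0.2465, 0.0505]
tcp_rot: [-2.902, -1.204, 0.001]
wrist_force: [-0.2, 0.6, -2.6]
width: 0.038
grasp_force: 61.3
```

move_arm(increments=[[0, 0, 0, 0, 0, -0.0015, 0], [0, 0, 0, 0, 0, -0.001, 0], [0, 0, 0, 0, 0, 0, 0]])

```text
time: 16.3
ee_pos: [0.4426, 0.2466, 0.0484]
tcp_rot: [-2.902, -1.204, -0.0]
wrist_force: [-0.2, -0.1, -2.1]
width: 0.038
grasp_force: 61.3
```

move_arm(increments=[[0, 0, 0, 0, 0, -0.0007, 0], [0, 0, 0, 0, 0, -0.0005, 0], [0, 0, 0, 0, 0, 0, 0]])

```text
time: 16.68
ee_pos: [0.4427, 0.2467, 0.0481]
tcp_rot: [2.902, 1.204, 0.001]
wrist_force: [-5.8, -2.9, 21.9]
width: 0.0381
grasp_force: 64.2
```

move_arm(increments=[[0, 0, 0, 0, 0, 0, 1], [0, 0, 0, 0, 0, 0, 1], [0, 0, 0, 0, 0, 0, 1], [0, 0, 0, 0, 0, 0.02, 1], [0, 0, 0, 0, 0, 0.04, 1], [0, 0, 0, 0, 0, 0.04, 1], [0, 0, 0, -0.04, 0.014, 0, 1], [0, 0, 0, -0.04, 0.014, 0, 1], [0, 0, 0, -0.036, 0.0124, 0, 1], [0, 0, 0, 0, 0, 0, 1], [0, 0, 0, 0, 0, 0, 1]])

```text
time: 18.05
ee_pos: [0.3271, 0.2872, 0.1472]
tcp_rot: [-2.901, -1.205, -0.001]
wrist_force: [-0.2, 0.2, 0.8]
width: 0.0854
grasp_force: 0.0
```

Run:
```python
from h import *
np.set_printoptions(precision=4,suppress=True)
s=state();print(s["ee_pos"],s["tcp_rot"],s["width"])
c=camera("scene")
for l,r,z,x in (("drum",.042,.047,[.443,.247]),("drumlow",.042,.027,[.443,.247]),("hub",.02,.079,[.443,.247]),("capfoot",.031,.0,[.3267,.2871]),("foot",.031,.01,[.3267,.2871]),("grip",.019,.06,[.3267,.2871])): print(l,fit(c,circ(r,z),x,span=.007))
a=c["color"][140:260,280:400]; cv2.imwrite("pics/s9.png",cv2.resize(a,(600,600),interpolation=cv2.INTER_CUBIC))
```

```text
[0.3271 0.2872 0.1472] [-2.9013 -1.205  -0.001 ] 0.08536034187032694
drum [ 0.4414  0.2464 88.7724]
drumlow [ 0.4447  0.2434 79.5033]
hub [ 0.4454  0.2401 92.6703]
capfoot [  0.3287   0.2836 119.7932]
foot [  0.3244   0.293  121.2687]
grip [  0.3266   0.2878 107.2896]
```

View pics/s9.png

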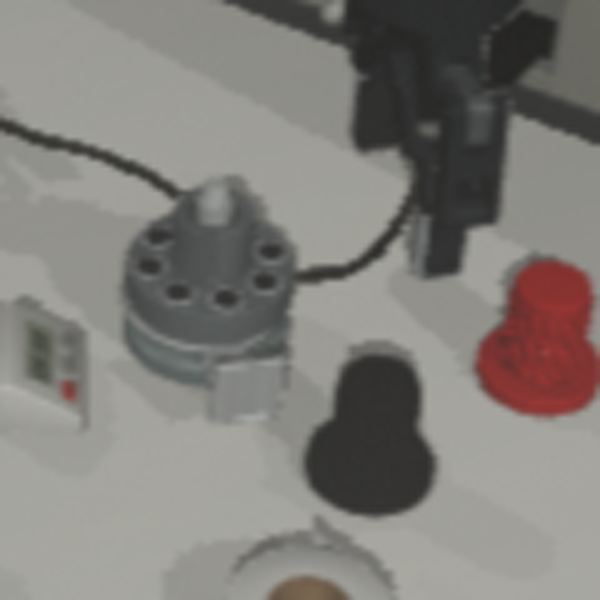

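The rotor sits flat on the plate, with the spindle showing through at crop (215,200). The black cap is at crop (370,430), separate from the red look-alike at (540,340). The gripper is above the black one, so I go down.

move_arm(increments=[[0, 0, 0, 0, 0, -0.04, 1], [0, 0, 0, 0, 0, -0.04, 1], [0, 0, 0, 0, 0, -0.03, 1], [0, 0, 0, 0, 0, -0.015, 1], [0, 0, 0, 0, 0, 0, 1], [0, 0, 0, 0, 0, 0, 0], [0, 0, 0, 0, 0, 0, 0], [0, 0, 0, 0, 0, 0, 0], [0, 0, 0, 0, 0, 0, 0]], newtons=40)

```text
time: 19.23
ee_pos: [0.327, 0.2872, 0.0228]
tcp_rot: [-2.901, -1.204, -0.002]
wrist_force: [0.9, -3.2, 11.8]
width: 0.0375
grasp_force: 38.8
```

move_arm(increments=[[0, 0, 0, 0, 0, 0.02, 0], [0, 0, 0, 0, 0, 0.04, 0], [0, 0, 0, 0, 0, 0.04, 0], [0, 0, 0, 0, 0, 0.012, 0], [0, 0, 0, 0.038, -0.0135, 0, 0], [0, 0, 0, 0.04, -0.0135, 0, 0], [0, 0, 0, 0.038, -0.0135, 0, 0], [0, 0, 0, 0, 0, 0, 0], [0, 0, 0, 0, 0, 0, 0]], newtons=50)

```text
time: 20.35
ee_pos: [0.4418, 0.2463, 0.1336]
tcp_rot: [-2.902, -1.204, 0.002]
wrist_force: [-0.8, 0.5, -1.4]
width: 0.0371
grasp_force: 50.4
```

Run:
```python
from h import *
np.set_printoptions(precision=4,suppress=True)
s=state();e=s["ee_pos"];print(e,s["tcp_rot"],s["ft_torque"],s["width"])
z=e[2]-.0228; c=camera("scene")
for zz in (z,z+.01): print(zz,fit(c,circ(.031,zz),e[:2],span=.008))
# silhouette: dark pixels of foot near expected rows
g=c["color"].max(2); u,v=proj(c,[e[0],e[1],z+.005]); print("foot px",u,v)
for r in range(int(v)-8,int(v)+12,2):
    row=g[r,int(u)-30:int(u)+30]; k=np.where(row<75)[0]; print(r,(k.min()+int(u)-30,k.max()+int(u)-30) if len(k) else None)
```

```text
[0.4418 0.2463 0.1336] [-2.9016 -1.2039  0.0022] [ 0.0188 -0.0088  0.0225] 0.037084096799171434
0.11078122050705115 [  0.4431   0.2418 116.1533]
0.12078122050705115 [  0.4366   0.2528 117.8299]
foot px 323.6125876980168 169.56213336728686
161 (np.int64(317), np.int64(331))
163 (np.int64(315), np.int64(333))
165 (np.int64(313), np.int64(335))
167 (np.int64(312), np.int64(336))
169 (np.int64(293), np.int64(336))
171 (np.int64(299), np.int64(336))
173 (np.int64(304), np.int64(336))
175 (np.int64(309), np.int64(334))
177 (np.int64(312), np.int64(331))
179 (np.int64(326), np.int64(327))
```

move_arm(increments=[[0, 0, 0, 0.0015, 0.0003, -0.005, 0], [0, 0, 0, 0, 0, -0.008, 0], [0, 0, 0, 0, 0, -0.008, 0], [0, 0, 0, 0, 0, -0.006, 0], [0, 0, 0, 0, 0, 0, 0]])

```text
time: 21.02
ee_pos: [0.4438, 0.2467, 0.1066]
tcp_rot: [-2.902, -1.204, 0.002]
wrist_force: [-0.6, -0.1, -1.5]
width: 0.0368
grasp_force: 50.4
```

move_arm(increments=[[0, 0, 0, 0, 0, -0.002, 0], [0, 0, 0, 0, 0, -0.0015, 0], [0, 0, 0, 0, 0, -0.0005, 0], [0, 0, 0, 0, 0, 0, 0]])

```text
time: 21.52
ee_pos: [0.4441, 0.2468, 0.1032]
tcp_rot: [-2.902, -1.204, -0.0]
wrist_force: [-0.6, -0.0, -1.0]
width: 0.0371
grasp_force: 50.4
```

move_arm(increments=[[0, 0, 0, -0.0005, 0, -0.001, 0], [0, 0, 0, 0, 0, -0.0005, 0], [0, 0, 0, 0, 0, 0, 0]])

```text
time: 21.9
ee_pos: [0.4436, 0.2468, 0.1019]
tcp_rot: [2.902, 1.204, 0.0]
wrist_force: [-1.4, -0.2, 6.3]
width: 0.0371
grasp_force: 51.4
```

Contact at the expected height. I release and back off.

move_arm(increments=[[0, 0, 0, 0, 0, 0, 1], [0, 0, 0, 0, 0, 0, 1], [0, 0, 0, 0, 0, 0, 1], [0, 0, 0, 0, 0, 0.02, 1], [0, 0, 0, 0, 0, 0.04, 1], [0, 0, 0, 0, 0, 0.05, 1], [0, 0, 0, -0.03, 0.05, 0, 1], [0, 0, 0, -0.03, 0.06, 0, 1], [0, 0, 0, -0.03, 0.06, 0, 1], [0, 0, 0, -0.01, 0.05, 0, 1], [0, 0, 0, 0, 0, 0, 1], [0, 0, 0, 0, 0, 0, 1]])

```text
time: 23.4
ee_pos: [0.3475, 0.4583, 0.2113]
tcp_rot: [2.901, 1.205, -0.001]
wrist_force: [-0.1, -0.5, -0.5]
width: 0.0853
grasp_force: 0.0
```

Run:
```python
from h import *
np.set_printoptions(precision=4,suppress=True)
s=state();print(s["ee_pos"],s["time"],s["wrist_force"])
c=camera("top"); x=[.443,.247]
for l,r,z in (("foot",.031,.089),("grip",.019,.139),("drum",.042,.047)): print(l,fit(c,circ(r,z),x,span=.008))
print("box",fit(c,rect(.0425,.059,.066),[.4997,.5004],.93))
c=camera("scene")
for l,r,z in (("foot0",.031,.079),("foot",.031,.089),("grip",.019,.139),("drum",.042,.047)): print(l,fit(c,circ(r,z),x,span=.008))
```

```text
[0.3475 0.4583 0.2113] 23.4 [-0.1172 -0.4846 -0.5299]
foot [  0.4441   0.2465 126.6874]
grip [ 0.4514  0.2404 65.2182]
drum [  0.4427   0.2474 137.0833]
box [  0.4919   0.4925   0.8931 110.6676]
foot0 [ 0.4356  0.2431 56.8544]
foot [ 0.4387  0.2344 57.3902]
grip [ 0.4381  0.2511 57.2305]
drum [ 0.4347  0.2603 76.2525]
```

The top view puts the cap's foot at (0.444, 0.2465) and the drum at (0.443, 0.247), both at their seated heights. The box has moved about 11 mm, under the 20 mm limit. I hand the job in.

```bash
python3 -c "
from workcell import job_done
print(job_done())"
```

```text
the job is handed in; nothing more can be done
None
```

The job is handed in at about 23 s of the 70 s, verdict not reported: plate, rotor and cap measured stacked on the spindle, and the tip box is still standing in its cradle, moved about 11 mm (limit 20 mm).

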